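# Set out fragile glassware in a dish on the bench pad

## Task

Slide the wide shallow dish along the bench, without lifting it, until it lies wholly on the square bench pad, and then stand the two tall open glass vessels, the beaker and the slim vial, upright in it, apart from each other. Their glass is thin: grip them as lightly as will hold, keep them upright and set them down without dropping or bumping them, and be gentle with the dish too. Leave everything else on the bench where it stands.

Things in the scene. Friction and masses are not known exactly. Their poses are not given: they have to be found in the camera images.
- pad: Flat square bench pad lying on the bench, 180 x 180 mm, under 1 mm thick (no edge to catch on). It is fixed. Origin at its centre; x and y along its sides, z up.
- dish: Shallow round plastic dish, loose, about 200 g, too wide to grip across: 140 mm outer diameter, 22 mm high, wall 4 mm, floor 4 mm thick, inner diameter 132 mm. Origin at the centre of its underside, z up. It can be pushed from outside or by closed fingers against the inside of its wall. Dish and pad start on the two sides of the standing glassware; either may be on the left.
- beaker: Open straight-sided thin-walled glass beaker, loose, about 50 g: 44 mm diameter, 60 mm high, 3 mm wall, with a tiny pouring lip that cannot be felt. Origin at the centre of its underside, z up its axis. One of the two vessels to set in the dish.
- vial: Open slim straight thin-walled glass vial, loose, about 35 g: 26 mm diameter, 80 mm high, 3 mm wall. Origin at the centre of its underside, z up its axis. The other vessel to set in the dish.
- stoppered: Bystander: slim glass vial like the one wanted but closed by a stopper, 27 mm diameter, 81 mm high. Origin at the centre of its underside.
- squat: Bystander: squat open glass cup, 50 mm diameter, 32 mm high. Origin at the centre of its underside.
- tube_a: Bystander: capped plastic sample tube standing upright, 33 mm diameter, 76 mm high. Origin at the centre of its underside.
- tube_b: Bystander: a second capped sample tube, the same as tube_a. Origin at the centre of its underside.
- timer: Bystander: flat bench timer lying between the robot and the glassware, 45 (its x) x 70 (its y) x 24 mm high. Origin at the centre of its underside.
- slidebox: Bystander: small box of microscope slides beyond the glassware, 85 (its x) x 40 (its y) x 28 mm high. Origin at the centre of its underside.
Not all that is in view belongs to the job. What is shaped like the vial but red is not meant.

How it is judged:
By the outcome, as a careful person would: the job done as asked, in the order asked, and still so for the second after the job is handed in, with the robot touching nothing.
It also fails if it takes over 72 s, if anything falls off the work surface, if the arm or the gripper's body presses on something with over 40 N, if the wrist force passes 120 N, or if a joint passes its speed limit or range.

## Robot

A 7-joint arm with a two-finger parallel gripper is mounted at the origin on the work surface. World frame = base frame: x ahead of the robot, y to its left, z up, the work surface at z = 0. Lengths are in m, angles in rad, forces in N, time in s.
With the tool pointing down it reaches from about 0.4 to 0.925 m from the base axis. Payload 5.6 kg.
Tool frame: the origin (TCP) lies between the finger pads; the fingertips stand 17 mm ahead of it and the grasp point (between the pads) lies 2 mm behind it; z points along the fingers, y is the line along which they close (so a half turn about z gives the same grasp; the last joint's range is limited). The gripper opens to 85 mm and grips with 20 to 120 N. Pads are 22 mm wide; open, the fingers measure 114 mm over their backs; the gripper's body (76 mm by 85 mm) begins 54 mm behind the grasp point. The pads swing forward as they close: fully open they stand 13 mm farther back than shut.
Start: joints at [1.198, 0.468, -0.012, 1.603, 0.006, 1.071, -0.056], TCP at [0.21, -0.615, 0.248] pointing down, gripper open.
Joint ranges: [-2.53, 2.53], [-0.31, 2.02], [-1.57, 1.55], [0.28, 2.44], [-1.29, 4.43], [0.15, 1.84], [-2.92, 2.92]. Speed limits (rad/s): [2.57, 2.57, 3.14, 3.14, 3.14, 3.14, 3.14].

## Interface

Orientations are given as a unit quaternion [x, y, z, w].
In Python, from workcell import read_state, capture, sign_off gives the robot as it stands.
- The arm moves only by the tool servo_tool, never from a script. Its argument "commands" is a list of rows, each an object of numbers: "tx", "ty", "tz": the shift along the tool's x, y, z in m; "wx", "wy", "wz": the turn, a rotation vector about the tool's x, y, z in units of 10 degrees (1.0 is 10 degrees); "grip": the opening, from 0 (shut) to 1 (fully open). A call has 1 to 20 rows; each row is the pose to reach, as a shift and turn from the pose commanded when the call began, along the tool's axes at that moment; what a row does not reach only later rows make up. A row lasts 1/8 s, in which the tool goes at most 62.5 mm and 10.7 degrees, less where a joint would pass 70% of its speed; a pose out of reach is approached as far as the arm can. A call with a gripper value outside its range is refused whole. The fingers move at their own pace and stop on an object; "grip_force" is the grip in N (left out, the last holds). Time passes only in rows, so rows that repeat a pose let the fingers close. It gives the time, the measured TCP pose, the force, the opening and the grip force at its end, in the units of the state.
- read_state(): the state, without advancing time (a new reading comes with each control period).
- capture(name): name is "scene" or "side" or "wrist"; returns a dict with "image" (400x640x3 uint8, red, green, blue), "mtx" (3x3 intrinsics, pixels), "R" (3x3) and "t" (3): a world point X has camera coordinates R X + t. Camera axes: x right, y down, z forward; pixel columns grow to the right and rows downward; lengths in m; the calibration is good to about 2 mm. A picture is of the moment at which its call begins. There is no depth.
- sign_off(): hands the job in; it is judged then, once.
The state is a dict: "time_s": time; "joints": joint angles; "qvel": joint speeds; "joint_torque": joint torques, N m; "ee_pos": TCP position; "tcp_rot": TCP orientation; "force": force on the tool from outside, world axes, zero at the start; "ft_torque": the same for the moment, N m; "grip_width": finger opening in m; "gripper_force": force on a finger pad.
Only numpy, scipy, OpenCV 4.12 (cv2) and the standard library are available. Lean on these libraries where they do the work, as an engineer would, in place of code of your own. Each camera call takes 0.05 s, during which the arm holds its last target. There are 200 camera calls.

## Working session

There is one attempt and no reset: what is moved stays moved. The work goes in short steps, Python scripts to look and compute and a tool call to move; the robot and the scene stay as the last step left them, time stands still between calls to the robot, and variables do not carry over. Pictures are saved under pics/ and viewed, at most 10 in all, crops included, and the job is handed in when it is done.

Besides the shell and the picture viewer there is one more tool, called after "Request:" as name([rows], argument=value, ...), one row to a line, values as JSON. servo_tool: Moves the arm, as the interface text tells. Its arguments: {"type":"object","properties":{"commands":{"type":"array"},"grip_force":{"type":"number"}},"required":["commands"]}

```bash
mkdir -p pics; ls
python3 - <<'E'
from workcell import *
import cv2,numpy as np,json
for n in("scene","side"):
    c=capture(n); cv2.imwrite(f"pics/{n}0.png",c["image"][:,:,::-1])
    np.savez(n+"_cal.npz",**c)
    print(n,np.round(c["mtx"],1).tolist(),np.round(-c["R"].T@c["t"],3),np.round(c["R"],2).tolist())
s=read_state();print(s)
E
```

```text
pics
scene [[361.3, 0.0, 326.8], [0.0, 361.3, 203.1], [0.0, 0.0, 1.0]] [ 0.991 -0.515  0.546] [[0.78, 0.63, -0.0], [0.39, -0.48, -0.79], [-0.5, 0.61, -0.61]]
side [[476.1, 0.0, 324.2], [0.0, 476.1, 194.3], [0.0, 0.0, 1.0]] [0.431 0.894 0.747] [[-0.99, -0.17, -0.02], [-0.09, 0.6, -0.79], [0.14, -0.78, -0.61]]
{'time_s': 0.1, 'joints': array([ 1.1980058 ,  0.46831072, -0.01164419,  1.60354189,  0.00596312,
        1.07138244, -0.05628463]), 'qvel': array([ 0.00031216, -0.00236638, -0.00072901, -0.00119359,  0.00085837,
       -0.00363363,  0.00026387]), 'joint_torque': array([ 7.96407621e-04, -5.33512330e+01,  2.15964310e-02, -2.51963085e+01,
        1.15180996e-02,  4.30605869e-03, -2.02652478e-05]), 'ee_pos': array([ 0.21031685, -0.61452954,  0.24741525]), 'tcp_rot': array([ 9.86437679e-01,  1.64134273e-01, -1.63804555e-04, -7.87001342e-04]), 'force': array([-0.86461702,  0.14637964,  1.20477317]), 'ft_torque': array([ 0.00193446, -0.03354768, -0.01585111]), 'gripper_force': 0.0, 'grip_width': 0.08546189207886591}
```

View pics/scene0.png

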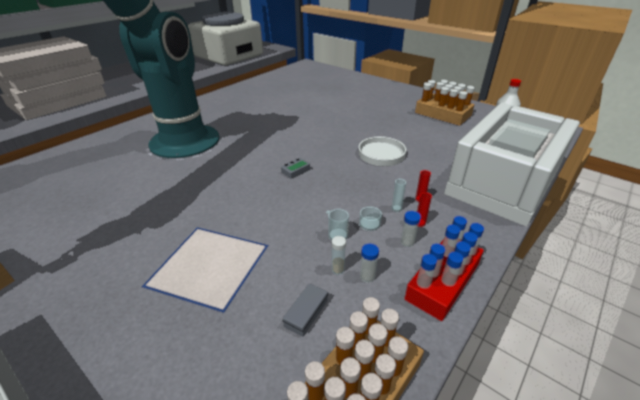

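View pics/side0.png

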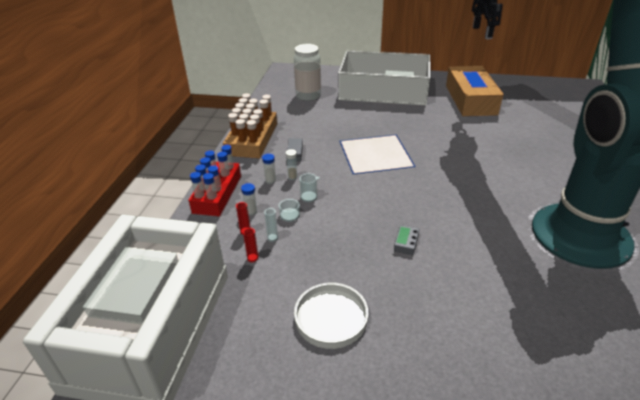

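The scene view shows the pad at (207,268), dish (382,150), beaker (339,226), squat (370,217), vial (399,193), red vials (423,186)/(424,208), tubes (411,228)/(370,262), stoppered (338,254), slidebox (305,308) and timer (295,168). The side view shows the same objects, with the pad at (376,154), dish (331,315), vial (271,224) and beaker (309,187).

```bash
cat > h.py <<'E'
import numpy as np,cv2
def cal(n): return np.load(n+"_cal.npz")
def px2z(c,uv,z):
    d=c["R"].T@np.linalg.inv(c["mtx"])@np.array([uv[0],uv[1],1.]);o=-c["R"].T@c["t"]
    return o+d*(z-o[2])/d[2]
def proj(c,X):
    p=c["mtx"]@(c["R"]@np.asarray(X,float)+c["t"]);return p[:2]/p[2]
E
python3 - <<'E'
from h import *
c=cal("scene");s=cal("side")
# crop boxes with grid ticks
def crop(c,x0,y0,w,h,k,W):
    im=cv2.resize(c["image"][y0:y0+h,x0:x0+w,::-1],None,fx=k,fy=k,interpolation=cv2.INTER_CUBIC)
    for u in range(x0,x0+w,10): cv2.line(im,((u-x0)*k,0),((u-x0)*k,4 if u%50 else 14),(0,255,255),1)
    for v in range(y0,y0+h,10): cv2.line(im,(0,(v-y0)*k),(4 if v%50 else 14,(v-y0)*k),(0,255,255),1)
    cv2.imwrite(W,im)
crop(c,280,130,155,150,5,"pics/c1.png") if False else crop(c,280,140,160,145,4,"pics/c1.png")
crop(s,225,130,160,140,4,"pics/c2.png")
for n,a,b,z in [("dish",(382,149),(331,313),.015),("beakertop",(339,214),(309,178),.06),("vialtop",(400,181),(271,210),.08),("stop",(338,241),(292,153),.08),("squat",(370,212),(289,204),.032),("tubea",(370,250),(268,158),.076),("tubeb",(412,217),(248,188),.076),("timer",(295,167),(406,239),.012),("slide",(305,308),(297,150),.02),("red1",(424,172),(242,205),.08),("red2",(425,195),(251,231),.08)]:
    print(n,px2z(c,a,z)[:2].round(3),px2z(s,b,z)[:2].round(3))
for a in [(196,229),(268,245),(222,309),(145,285)]:print("pad",px2z(c,a,0)[:2].round(3))
for a in [(339,140),(399,135),(415,166),(350,174)]:print("padS",px2z(s,a,0)[:2].round(3))
E
```

```text
dish [0.527 0.322] [0.528 0.32 ]
beakertop [ 0.643 -0.042] [ 0.641 -0.047]
vialtop [0.694 0.12 ] [0.695 0.113]
stop [ 0.703 -0.125] [ 0.7   -0.123]
squat [0.673 0.035] [0.676 0.028]
tubea [ 0.76  -0.104] [ 0.758 -0.096]
tubeb [0.775 0.027] [0.771 0.036]
timer [0.391 0.091] [0.394 0.087]
slide [ 0.723 -0.242] [ 0.714 -0.232]
red1 [0.719 0.188] [0.764 0.105]
red2 [0.763 0.107] [0.718 0.186]
pad [ 0.381 -0.228]
pad [ 0.545 -0.161]
pad [ 0.599 -0.326]
pad [ 0.441 -0.384]
padS [ 0.608 -0.336]
padS [ 0.43  -0.392]
padS [ 0.379 -0.228]
padS [ 0.552 -0.164]
```

View pics/c1.png

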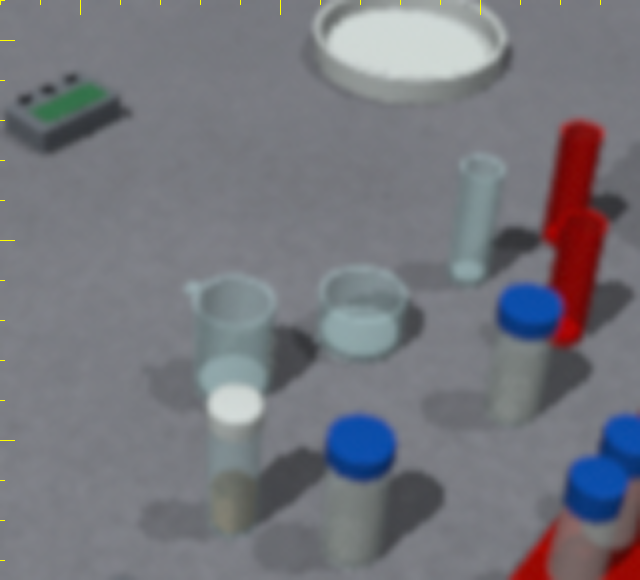

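View pics/c2.png

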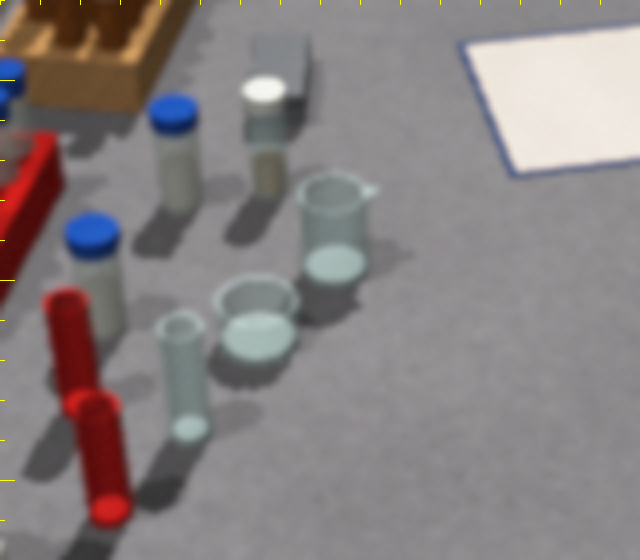

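The crops give the rim centres. In the scene view the beaker is at (339,215) and the vial at (400.5,182). In the side view the beaker is at (308.5,178) and the vial at (270.5,212). The beaker's lip faces the robot.

The two cameras agree within 5 mm:

| Object | x (m) | y (m) |
|---|---|---|
| dish | 0.528 | 0.321 |
| pad centre | 0.492 | -0.277 |
| beaker | 0.643 | -0.044 |
| vial | 0.695 | 0.116 |

Next I move above the dish with the fingers shut.

Request:
servo_tool([
  {"tx": 0.05, "ty": -0.03, "wz": -1, "grip": 0},
  {"tx": 0.1, "ty": -0.055, "wz": -2, "grip": 0},
  {"tx": 0.155, "ty": -0.085, "wz": -3, "grip": 0},
  {"tx": 0.21, "ty": -0.115, "wz": -4, "grip": 0},
  {"tx": 0.265, "ty": -0.145, "wz": -5, "grip": 0},
  {"tx": 0.32, "ty": -0.175, "wz": -6, "grip": 0},
  {"tx": 0.376, "ty": -0.204, "wz": -7.11, "grip": 0},
  {"tx": 0.395, "ty": -0.252, "wz": -7.11, "grip": 0},
  {"tx": 0.414, "ty": -0.3, "wz": -7.11, "grip": 0},
  {"tx": 0.433, "ty": -0.348, "wz": -7.11, "grip": 0},
  {"tx": 0.452, "ty": -0.396, "wz": -7.11, "grip": 0},
  {"tx": 0.471, "ty": -0.444, "wz": -7.11, "grip": 0},
  {"tx": 0.49, "ty": -0.492, "wz": -7.11, "grip": 0},
  {"tx": 0.509, "ty": -0.54, "wz": -7.11, "grip": 0},
  {"tx": 0.528, "ty": -0.588, "wz": -7.11, "grip": 0},
  {"tx": 0.547, "ty": -0.636, "wz": -7.11, "grip": 0},
  {"tx": 0.566, "ty": -0.684, "wz": -7.11, "grip": 0},
  {"tx": 0.585, "ty": -0.732, "wz": -7.11, "grip": 0},
  {"tx": 0.6035, "ty": -0.782, "wz": -7.11, "grip": 0},
  {"tx": 0.6035, "ty": -0.782, "wz": -7.11, "grip": 0},
], grip_force=20)

```text
validation failed for argument at $.co...
```

Request:
servo_tool([
  {"tx": 0.05, "ty": -0.03, "tz": 0.0, "wx": 0.0, "wy": 0.0, "wz": -1.0, "grip": 0.0},
  {"tx": 0.1, "ty": -0.055, "tz": 0.0, "wx": 0.0, "wy": 0.0, "wz": -2.0, "grip": 0.0},
], grip_force=20)

```text
time_s: 0.35
ee_pos: [0.2875, -0.5294, 0.2477]
tcp_rot: [0.942, 0.335, -0.0, -0.0]
force: [1.4, 0.5, -1.2]
grip_width: 0.0518
gripper_force: 0.0
```

Request:
servo_tool([
  {"tx": 0.052, "ty": -0.008, "tz": 0.0, "wx": 0.0, "wy": 0.0, "wz": -0.9, "grip": 0.0},
  {"tx": 0.103, "ty": -0.015, "tz": 0.0, "wx": 0.0, "wy": 0.0, "wz": -1.8, "grip": 0.0},
  {"tx": 0.155, "ty": -0.023, "tz": 0.0, "wx": 0.0, "wy": 0.0, "wz": -2.7, "grip": 0.0},
  {"tx": 0.207, "ty": -0.03, "tz": 0.0, "wx": 0.0, "wy": 0.0, "wz": -3.6, "grip": 0.0},
  {"tx": 0.258, "ty": -0.038, "tz": 0.0, "wx": 0.0, "wy": 0.0, "wz": -4.5, "grip": 0.0},
  {"tx": 0.31, "ty": -0.045, "tz": 0.0, "wx": 0.0, "wy": 0.0, "wz": -5.11, "grip": 0.0},
  {"tx": 0.344, "ty": -0.084, "tz": 0.0, "wx": 0.0, "wy": 0.0, "wz": -5.11, "grip": 0.0},
  {"tx": 0.379, "ty": -0.123, "tz": 0.0, "wx": 0.0, "wy": 0.0, "wz": -5.11, "grip": 0.0},
  {"tx": 0.413, "ty": -0.161, "tz": 0.0, "wx": 0.0, "wy": 0.0, "wz": -5.11, "grip": 0.0},
  {"tx": 0.447, "ty": -0.2, "tz": 0.0, "wx": 0.0, "wy": 0.0, "wz": -5.11, "grip": 0.0},
  {"tx": 0.482, "ty": -0.239, "tz": 0.0, "wx": 0.0, "wy": 0.0, "wz": -5.11, "grip": 0.0},
  {"tx": 0.516, "ty": -0.278, "tz": 0.0, "wx": 0.0, "wy": 0.0, "wz": -5.11, "grip": 0.0},
  {"tx": 0.55, "ty": -0.317, "tz": 0.0, "wx": 0.0, "wy": 0.0, "wz": -5.11, "grip": 0.0},
  {"tx": 0.585, "ty": -0.356, "tz": 0.0, "wx": 0.0, "wy": 0.0, "wz": -5.11, "grip": 0.0},
  {"tx": 0.619, "ty": -0.394, "tz": 0.0, "wx": 0.0, "wy": 0.0, "wz": -5.11, "grip": 0.0},
  {"tx": 0.653, "ty": -0.433, "tz": 0.0, "wx": 0.0, "wy": 0.0, "wz": -5.11, "grip": 0.0},
  {"tx": 0.688, "ty": -0.472, "tz": 0.0, "wx": 0.0, "wy": 0.0, "wz": -5.11, "grip": 0.0},
  {"tx": 0.722, "ty": -0.511, "tz": 0.0, "wx": 0.0, "wy": 0.0, "wz": -5.11, "grip": 0.0},
  {"tx": 0.722, "ty": -0.511, "tz": 0.0, "wx": 0.0, "wy": 0.0, "wz": -5.11, "grip": 0.0},
], grip_force=20)

```text
time_s: 2.72
ee_pos: [0.5263, 0.3255, 0.2478]
tcp_rot: [0.705, 0.71, 0.0, -0.002]
force: [0.1, -0.4, -0.2]
grip_width: -0.0002
gripper_force: 0.0
```

Request:
servo_tool([
  {"tx": 0.0, "ty": 0.002, "tz": 0.05, "wx": 0.0, "wy": 0.0, "wz": 0.0, "grip": 0.0},
  {"tx": 0.0, "ty": 0.002, "tz": 0.1, "wx": 0.0, "wy": 0.0, "wz": 0.0, "grip": 0.0},
  {"tx": 0.0, "ty": 0.002, "tz": 0.15, "wx": 0.0, "wy": 0.0, "wz": 0.0, "grip": 0.0},
  {"tx": 0.0, "ty": 0.002, "tz": 0.19, "wx": 0.0, "wy": 0.0, "wz": 0.0, "grip": 0.0},
  {"tx": 0.0, "ty": 0.002, "tz": 0.21, "wx": 0.0, "wy": 0.0, "wz": 0.0, "grip": 0.0},
  {"tx": 0.0, "ty": 0.002, "tz": 0.219, "wx": 0.0, "wy": 0.0, "wz": 0.0, "grip": 0.0},
  {"tx": -0.015, "ty": 0.002, "tz": 0.219, "wx": 0.0, "wy": 0.0, "wz": 0.0, "grip": 0.0},
  {"tx": -0.03, "ty": 0.002, "tz": 0.219, "wx": 0.0, "wy": 0.0, "wz": 0.0, "grip": 0.0},
  {"tx": -0.04, "ty": 0.002, "tz": 0.219, "wx": 0.0, "wy": 0.0, "wz": 0.0, "grip": 0.0},
  {"tx": -0.046, "ty": 0.002, "tz": 0.219, "wx": 0.0, "wy": 0.0, "wz": 0.0, "grip": 0.0},
  {"tx": -0.05, "ty": 0.002, "tz": 0.219, "wx": 0.0, "wy": 0.0, "wz": 0.0, "grip": 0.0},
  {"tx": -0.054, "ty": 0.002, "tz": 0.219, "wx": 0.0, "wy": 0.0, "wz": 0.0, "grip": 0.0},
  {"tx": -0.058, "ty": 0.002, "tz": 0.219, "wx": 0.0, "wy": 0.0, "wz": 0.0, "grip": 0.0},
  {"tx": -0.063, "ty": 0.002, "tz": 0.219, "wx": 0.0, "wy": 0.0, "wz": 0.0, "grip": 0.0},
  {"tx": -0.069, "ty": 0.002, "tz": 0.219, "wx": 0.0, "wy": 0.0, "wz": 0.0, "grip": 0.0},
  {"tx": -0.076, "ty": 0.002, "tz": 0.219, "wx": 0.0, "wy": 0.0, "wz": 0.0, "grip": 0.0},
  {"tx": -0.084, "ty": 0.002, "tz": 0.219, "wx": 0.0, "wy": 0.0, "wz": 0.0, "grip": 0.0},
], grip_force=20)

```text
time_s: 4.85
ee_pos: [0.5305, 0.2361, 0.0294]
tcp_rot: [0.707, 0.707, 0.0, 0.0]
force: [-0.2, 2.6, 2.0]
grip_width: -0.0002
gripper_force: 1.1
```

Request:
servo_tool([
  {"tx": -0.01, "ty": -0.001, "tz": 0.0, "wx": 0.0, "wy": 0.0, "wz": 0.0, "grip": 0.0},
  {"tx": -0.02, "ty": -0.001, "tz": 0.0, "wx": 0.0, "wy": 0.0, "wz": 0.0, "grip": 0.0},
  {"tx": -0.03, "ty": -0.002, "tz": 0.0, "wx": 0.0, "wy": 0.0, "wz": 0.0, "grip": 0.0},
  {"tx": -0.041, "ty": -0.002, "tz": 0.0, "wx": 0.0, "wy": 0.0, "wz": 0.0, "grip": 0.0},
  {"tx": -0.052, "ty": -0.003, "tz": 0.0, "wx": 0.0, "wy": 0.0, "wz": 0.0, "grip": 0.0},
  {"tx": -0.063, "ty": -0.003, "tz": 0.0, "wx": 0.0, "wy": 0.0, "wz": 0.0, "grip": 0.0},
  {"tx": -0.074, "ty": -0.004, "tz": 0.0, "wx": 0.0, "wy": 0.0, "wz": 0.0, "grip": 0.0},
  {"tx": -0.085, "ty": -0.004, "tz": 0.0, "wx": 0.0, "wy": 0.0, "wz": 0.0, "grip": 0.0},
  {"tx": -0.096, "ty": -0.005, "tz": 0.0, "wx": 0.0, "wy": 0.0, "wz": 0.0, "grip": 0.0},
  {"tx": -0.107, "ty": -0.005, "tz": 0.0, "wx": 0.0, "wy": 0.0, "wz": 0.0, "grip": 0.0},
  {"tx": -0.118, "ty": -0.006, "tz": 0.0, "wx": 0.0, "wy": 0.0, "wz": 0.0, "grip": 0.0},
  {"tx": -0.129, "ty": -0.006, "tz": 0.0, "wx": 0.0, "wy": 0.0, "wz": 0.0, "grip": 0.0},
  {"tx": -0.14, "ty": -0.006, "tz": 0.0, "wx": 0.0, "wy": 0.0, "wz": 0.0, "grip": 0.0},
  {"tx": -0.151, "ty": -0.007, "tz": 0.0, "wx": 0.0, "wy": 0.0, "wz": 0.0, "grip": 0.0},
  {"tx": -0.162, "ty": -0.007, "tz": 0.0, "wx": 0.0, "wy": 0.0, "wz": 0.0, "grip": 0.0},
  {"tx": -0.173, "ty": -0.007, "tz": 0.0, "wx": 0.0, "wy": 0.0, "wz": 0.0, "grip": 0.0},
  {"tx": -0.184, "ty": -0.007, "tz": 0.0, "wx": 0.0, "wy": 0.0, "wz": 0.0, "grip": 0.0},
  {"tx": -0.195, "ty": -0.008, "tz": 0.0, "wx": 0.0, "wy": 0.0, "wz": 0.0, "grip": 0.0},
  {"tx": -0.205, "ty": -0.008, "tz": 0.0, "wx": 0.0, "wy": 0.0, "wz": 0.0, "grip": 0.0},
  {"tx": -0.215, "ty": -0.008, "tz": 0.0, "wx": 0.0, "wy": 0.0, "wz": 0.0, "grip": 0.0},
], grip_force=20)

```text
time_s: 7.35
ee_pos: [0.5222, 0.0208, 0.0292]
tcp_rot: [0.707, 0.707, -0.0, -0.0]
force: [0.3, 1.4, 1.3]
grip_width: 0.0004
gripper_force: 0.9
```

Request:
servo_tool([
  {"tx": -0.01, "ty": 0.0, "tz": 0.0, "wx": 0.0, "wy": 0.0, "wz": 0.0, "grip": 0.0},
  {"tx": -0.02, "ty": 0.0, "tz": 0.0, "wx": 0.0, "wy": 0.0, "wz": 0.0, "grip": 0.0},
  {"tx": -0.03, "ty": 0.0, "tz": 0.0, "wx": 0.0, "wy": 0.0, "wz": 0.0, "grip": 0.0},
  {"tx": -0.041, "ty": 0.0, "tz": 0.0, "wx": 0.0, "wy": 0.0, "wz": 0.0, "grip": 0.0},
  {"tx": -0.052, "ty": 0.0, "tz": 0.0, "wx": 0.0, "wy": 0.0, "wz": 0.0, "grip": 0.0},
  {"tx": -0.063, "ty": -0.001, "tz": 0.0, "wx": 0.0, "wy": 0.0, "wz": 0.0, "grip": 0.0},
  {"tx": -0.074, "ty": -0.001, "tz": 0.0, "wx": 0.0, "wy": 0.0, "wz": 0.0, "grip": 0.0},
  {"tx": -0.085, "ty": -0.002, "tz": 0.0, "wx": 0.0, "wy": 0.0, "wz": 0.0, "grip": 0.0},
  {"tx": -0.096, "ty": -0.003, "tz": 0.0, "wx": 0.0, "wy": 0.0, "wz": 0.0, "grip": 0.0},
  {"tx": -0.107, "ty": -0.004, "tz": 0.0, "wx": 0.0, "wy": 0.0, "wz": 0.0, "grip": 0.0},
  {"tx": -0.118, "ty": -0.005, "tz": 0.0, "wx": 0.0, "wy": 0.0, "wz": 0.0, "grip": 0.0},
  {"tx": -0.129, "ty": -0.006, "tz": 0.0, "wx": 0.0, "wy": 0.0, "wz": 0.0, "grip": 0.0},
  {"tx": -0.14, "ty": -0.007, "tz": 0.0, "wx": 0.0, "wy": 0.0, "wz": 0.0, "grip": 0.0},
  {"tx": -0.151, "ty": -0.008, "tz": 0.0, "wx": 0.0, "wy": 0.0, "wz": 0.0, "grip": 0.0},
  {"tx": -0.162, "ty": -0.009, "tz": 0.0, "wx": 0.0, "wy": 0.0, "wz": 0.0, "grip": 0.0},
  {"tx": -0.173, "ty": -0.01, "tz": 0.0, "wx": 0.0, "wy": 0.0, "wz": 0.0, "grip": 0.0},
  {"tx": -0.184, "ty": -0.011, "tz": 0.0, "wx": 0.0, "wy": 0.0, "wz": 0.0, "grip": 0.0},
  {"tx": -0.195, "ty": -0.012, "tz": 0.0, "wx": 0.0, "wy": 0.0, "wz": 0.0, "grip": 0.0},
  {"tx": -0.206, "ty": -0.013, "tz": 0.0, "wx": 0.0, "wy": 0.0, "wz": 0.0, "grip": 0.0},
  {"tx": -0.216, "ty": -0.014, "tz": 0.0, "wx": 0.0, "wy": 0.0, "wz": 0.0, "grip": 0.0},
], grip_force=20)

```text
time_s: 9.85
ee_pos: [0.5082, -0.1953, 0.0293]
tcp_rot: [0.707, 0.707, -0.0, 0.0]
force: [0.5, 2.3, 0.6]
grip_width: 0.0003
gripper_force: 0.8
```

Request:
servo_tool([
  {"tx": -0.01, "ty": -0.001, "tz": 0.0, "wx": 0.0, "wy": 0.0, "wz": 0.0, "grip": 0.0},
  {"tx": -0.02, "ty": -0.002, "tz": 0.0, "wx": 0.0, "wy": 0.0, "wz": 0.0, "grip": 0.0},
  {"tx": -0.03, "ty": -0.003, "tz": 0.0, "wx": 0.0, "wy": 0.0, "wz": 0.0, "grip": 0.0},
  {"tx": -0.041, "ty": -0.004, "tz": 0.0, "wx": 0.0, "wy": 0.0, "wz": 0.0, "grip": 0.0},
  {"tx": -0.052, "ty": -0.006, "tz": 0.0, "wx": 0.0, "wy": 0.0, "wz": 0.0, "grip": 0.0},
  {"tx": -0.063, "ty": -0.007, "tz": 0.0, "wx": 0.0, "wy": 0.0, "wz": 0.0, "grip": 0.0},
  {"tx": -0.074, "ty": -0.009, "tz": 0.0, "wx": 0.0, "wy": 0.0, "wz": 0.0, "grip": 0.0},
  {"tx": -0.085, "ty": -0.01, "tz": 0.0, "wx": 0.0, "wy": 0.0, "wz": 0.0, "grip": 0.0},
  {"tx": -0.096, "ty": -0.012, "tz": 0.0, "wx": 0.0, "wy": 0.0, "wz": 0.0, "grip": 0.0},
  {"tx": -0.106, "ty": -0.013, "tz": 0.0, "wx": 0.0, "wy": 0.0, "wz": 0.0, "grip": 0.0},
  {"tx": -0.115, "ty": -0.014, "tz": 0.0, "wx": 0.0, "wy": 0.0, "wz": 0.0, "grip": 0.0},
  {"tx": -0.122, "ty": -0.015, "tz": 0.0, "wx": 0.0, "wy": 0.0, "wz": 0.0, "grip": 0.0},
  {"tx": -0.127, "ty": -0.015, "tz": 0.0, "wx": 0.0, "wy": 0.0, "wz": 0.0, "grip": 0.0},
  {"tx": -0.13, "ty": -0.015, "tz": 0.0, "wx": 0.0, "wy": 0.0, "wz": 0.0, "grip": 0.0},
], grip_force=20)

```text
time_s: 11.6
ee_pos: [0.4933, -0.3247, 0.0293]
tcp_rot: [0.707, 0.707, -0.0, -0.0]
force: [0.5, 2.0, 0.9]
grip_width: 0.0004
gripper_force: 0.9
```

Run:
```python
from workcell import *
from h import *
for n,(x0,y0) in (("scene",(130,200)),("side",(300,90))):
    c=capture(n);np.savez(n+"1.npz",**c)
    im=cv2.resize(c["image"][y0:y0+120,x0:x0+160,::-1],None,fx=2.5,fy=2.5,interpolation=cv2.INTER_CUBIC)
    globals()[n]=im
cv2.imwrite("pics/d1.png",np.hstack([scene,side]))
```

```text
(no output)
```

View pics/d1.png

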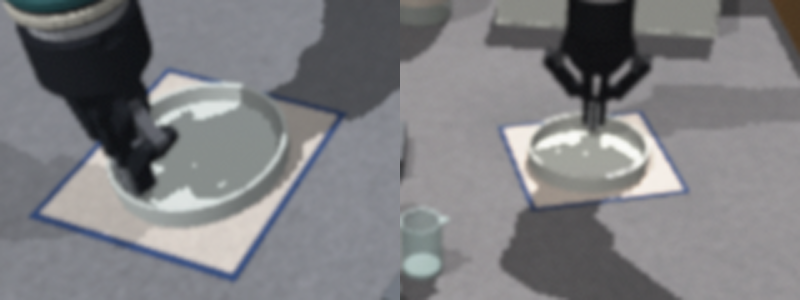

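The fingers are inside the dish at its far wall. In the crop, the scene rim spans columns 108–289 and rows 85–213, and the side rim spans columns 527–650 and rows 112–180. I fit the dish centre to these extents.

Run:
```python
from h import *
from scipy.optimize import least_squares
a=np.linspace(0,2*np.pi,180)
def ext(c,x,y):
    P=np.array([proj(c,(x+.07*np.cos(t),y+.07*np.sin(t),.022)) for t in a]);return np.r_[P.min(0),P.max(0)]
obs={"scene":np.array([130+108/2.5,200+85/2.5,130+289/2.5,200+213/2.5]),"side":np.array([300+127/2.5,90+112/2.5,300+250/2.5,90+180/2.5])}
for n in obs:
    c=cal(n);r=least_squares(lambda p:ext(c,*p)-obs[n],[.49,-.27],diff_step=1e-3);print(n,r.x.round(4),r.fun.round(1))
# pad corners from d1
c=cal("scene");print(np.mean([px2z(c,(130+u/2.5,200+v/2.5),0)[:2] for u,v in[(168,70),(343,115),(235,278),(33,215)]],0).round(4))
c=cal("side");P=[px2z(c,(300+u/2.5,90+v/2.5),0)[:2] for u,v in[(102,127),(240,113),(286,191),(133,209)]];print(np.mean(P,0).round(4),np.round(P,3).tolist())
```

```text
scene [ 0.499 -0.272] [-0.4 -0.6  0.4  0.4]
side [ 0.4937 -0.2716] [-0.   0.6  0.  -0.5]
[ 0.4929 -0.2757]
[ 0.4914 -0.2786] [[0.602, -0.332], [0.439, -0.389], [0.38, -0.226], [0.544, -0.167]]
```

The dish centre is at (0.496,-0.272), within 7 mm of the pad centre, and about 20 mm of slack is allowed. I back off the wall, rise, and go over the beaker.

Request:
servo_tool([
  {"tx": 0.008, "ty": 0.0, "tz": 0.0, "wx": 0.0, "wy": 0.0, "wz": 0.0, "grip": 0.0},
  {"tx": 0.02, "ty": 0.0, "tz": 0.0, "wx": 0.0, "wy": 0.0, "wz": 0.0, "grip": 0.0},
  {"tx": 0.035, "ty": 0.0, "tz": -0.02, "wx": 0.0, "wy": 0.0, "wz": 0.0, "grip": 0.0},
  {"tx": 0.04, "ty": 0.0, "tz": -0.07, "wx": 0.0, "wy": 0.0, "wz": 0.0, "grip": 0.0},
  {"tx": 0.06, "ty": 0.01, "tz": -0.12, "wx": 0.0, "wy": 0.0, "wz": 0.0, "grip": 0.0},
  {"tx": 0.09, "ty": 0.03, "tz": -0.16, "wx": 0.0, "wy": 0.0, "wz": 0.0, "grip": 0.2},
  {"tx": 0.14, "ty": 0.06, "tz": -0.17, "wx": 0.0, "wy": 0.0, "wz": 0.0, "grip": 0.5},
  {"tx": 0.19, "ty": 0.09, "tz": -0.17, "wx": 0.0, "wy": 0.0, "wz": 0.0, "grip": 0.85},
  {"tx": 0.24, "ty": 0.12, "tz": -0.17, "wx": 0.0, "wy": 0.0, "wz": 0.0, "grip": 0.85},
  {"tx": 0.281, "ty": 0.15, "tz": -0.17, "wx": 0.0, "wy": 0.0, "wz": 0.0, "grip": 0.85},
  {"tx": 0.281, "ty": 0.15, "tz": -0.17, "wx": 0.0, "wy": 0.0, "wz": 0.0, "grip": 0.85},
], grip_force=20)

```text
time_s: 13.08
ee_pos: [0.6442, -0.0365, 0.1994]
tcp_rot: [0.704, 0.71, 0.001, -0.001]
force: [-0.3, -0.1, -0.1]
grip_width: 0.0731
gripper_force: 0.0
```

Run:
```python
from workcell import *
from h import *
c=capture("wrist");np.savez("w1_cal.npz",**c);cv2.imwrite("pics/w1.png",c["image"][:,:,::-1])
s=read_state();print(s["ee_pos"],s["tcp_rot"],-c["R"].T@c["t"],proj(c,(.643,-.044,.06)),proj(c,(.643,-.044,.0)),proj(c,(.695,.116,.08)))
```

```text
[ 0.64328301 -0.03991567  0.19898999] [ 7.05269971e-01  7.08938677e-01  1.55019491e-04 -4.42517535e-04] [0.64233565 0.03305774 0.3253229 ] [318.54491617 195.84295103] [318.54221641 181.211451  ] [391.7362132   -6.71289167]
```

View pics/w1.png

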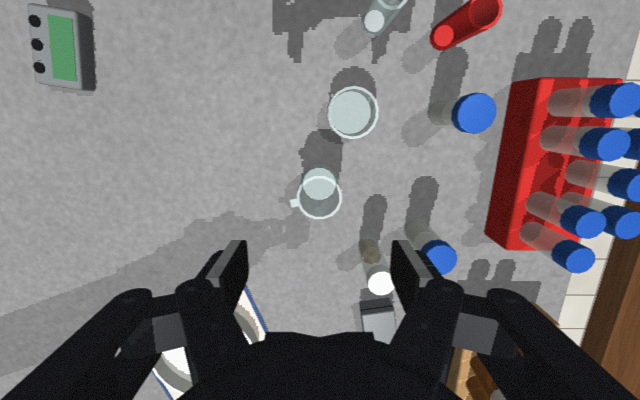

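The wrist view shows the beaker rim at (319,196) and its base at (319,183). The predicted points were (318.5,196) and (318.5,181), so (0.643,-0.044) is confirmed. I descend and grip at 20 N.

Request:
servo_tool([
  {"tx": 0.0, "ty": 0.0, "tz": 0.04, "wx": 0.0, "wy": 0.0, "wz": 0.0, "grip": 0.85},
  {"tx": 0.0, "ty": 0.0, "tz": 0.08, "wx": 0.0, "wy": 0.0, "wz": 0.0, "grip": 0.85},
  {"tx": 0.0, "ty": 0.0, "tz": 0.11, "wx": 0.0, "wy": 0.0, "wz": 0.0, "grip": 0.85},
  {"tx": 0.0, "ty": 0.0, "tz": 0.135, "wx": 0.0, "wy": 0.0, "wz": 0.0, "grip": 0.85},
  {"tx": 0.0, "ty": 0.0, "tz": 0.15, "wx": 0.0, "wy": 0.0, "wz": 0.0, "grip": 0.85},
  {"tx": 0.0, "ty": 0.0, "tz": 0.161, "wx": 0.0, "wy": 0.0, "wz": 0.0, "grip": 0.85},
  {"tx": 0.0, "ty": 0.0, "tz": 0.161, "wx": 0.0, "wy": 0.0, "wz": 0.0, "grip": 0.7},
  {"tx": 0.0, "ty": 0.0, "tz": 0.161, "wx": 0.0, "wy": 0.0, "wz": 0.0, "grip": 0.6},
  {"tx": 0.0, "ty": 0.0, "tz": 0.161, "wx": 0.0, "wy": 0.0, "wz": 0.0, "grip": 0.56},
  {"tx": 0.0, "ty": 0.0, "tz": 0.161, "wx": 0.0, "wy": 0.0, "wz": 0.0, "grip": 0.53},
  {"tx": 0.0, "ty": 0.0, "tz": 0.161, "wx": 0.0, "wy": 0.0, "wz": 0.0, "grip": 0.5},
  {"tx": 0.0, "ty": 0.0, "tz": 0.161, "wx": 0.0, "wy": 0.0, "wz": 0.0, "grip": 0.45},
  {"tx": 0.0, "ty": 0.0, "tz": 0.161, "wx": 0.0, "wy": 0.0, "wz": 0.0, "grip": 0.4},
  {"tx": 0.0, "ty": 0.0, "tz": 0.161, "wx": 0.0, "wy": 0.0, "wz": 0.0, "grip": 0.4},
], grip_force=20)

```text
time_s: 14.88
ee_pos: [0.6439, -0.0435, 0.039]
tcp_rot: [0.707, 0.707, 0.0, 0.0]
force: [-1.0, -0.2, 6.5]
grip_width: 0.0441
gripper_force: 20.5
```

Request:
servo_tool([
  {"tx": 0.0, "ty": 0.0, "tz": -0.004, "wx": 0.0, "wy": 0.0, "wz": 0.0, "grip": 0.4},
  {"tx": 0.0, "ty": 0.0, "tz": -0.015, "wx": 0.0, "wy": 0.0, "wz": 0.0, "grip": 0.4},
  {"tx": 0.0, "ty": 0.0, "tz": -0.033, "wx": 0.0, "wy": 0.0, "wz": 0.0, "grip": 0.4},
  {"tx": 0.0, "ty": 0.0, "tz": -0.053, "wx": 0.0, "wy": 0.0, "wz": 0.0, "grip": 0.4},
  {"tx": 0.0, "ty": 0.0, "tz": -0.07, "wx": 0.0, "wy": 0.0, "wz": 0.0, "grip": 0.4},
  {"tx": -0.007, "ty": -0.004, "tz": -0.08, "wx": 0.0, "wy": 0.0, "wz": 0.0, "grip": 0.4},
  {"tx": -0.021, "ty": -0.012, "tz": -0.08, "wx": 0.0, "wy": 0.0, "wz": 0.0, "grip": 0.4},
  {"tx": -0.041, "ty": -0.024, "tz": -0.08, "wx": 0.0, "wy": 0.0, "wz": 0.0, "grip": 0.4},
  {"tx": -0.064, "ty": -0.037, "tz": -0.08, "wx": 0.0, "wy": 0.0, "wz": 0.0, "grip": 0.4},
  {"tx": -0.089, "ty": -0.051, "tz": -0.08, "wx": 0.0, "wy": 0.0, "wz": 0.0, "grip": 0.4},
  {"tx": -0.114, "ty": -0.066, "tz": -0.08, "wx": 0.0, "wy": 0.0, "wz": 0.0, "grip": 0.4},
  {"tx": -0.139, "ty": -0.08, "tz": -0.08, "wx": 0.0, "wy": 0.0, "wz": 0.0, "grip": 0.4},
  {"tx": -0.164, "ty": -0.095, "tz": -0.08, "wx": 0.0, "wy": 0.0, "wz": 0.0, "grip": 0.4},
  {"tx": -0.189, "ty": -0.109, "tz": -0.08, "wx": 0.0, "wy": 0.0, "wz": 0.0, "grip": 0.4},
  {"tx": -0.211, "ty": -0.122, "tz": -0.08, "wx": 0.0, "wy": 0.0, "wz": 0.0, "grip": 0.4},
  {"tx": -0.23, "ty": -0.133, "tz": -0.08, "wx": 0.0, "wy": 0.0, "wz": 0.0, "grip": 0.4},
  {"tx": -0.245, "ty": -0.141, "tz": -0.08, "wx": 0.0, "wy": 0.0, "wz": 0.0, "grip": 0.4},
  {"tx": -0.253, "ty": -0.146, "tz": -0.08, "wx": 0.0, "wy": 0.0, "wz": 0.0, "grip": 0.4},
  {"tx": -0.2565, "ty": -0.148, "tz": -0.08, "wx": 0.0, "wy": 0.0, "wz": 0.0, "grip": 0.4},
  {"tx": -0.2565, "ty": -0.148, "tz": -0.08, "wx": 0.0, "wy": 0.0, "wz": 0.0, "grip": 0.4},
], grip_force=20)

```text
time_s: 17.38
ee_pos: [0.4955, -0.2997, 0.1183]
tcp_rot: [0.707, 0.707, 0.0, -0.0]
force: [0.5, 0.6, -0.1]
grip_width: 0.0442
gripper_force: 20.5
```

Request:
servo_tool([
  {"tx": 0.0, "ty": 0.0, "tz": 0.012, "wx": 0.0, "wy": 0.0, "wz": 0.0, "grip": 0.4},
  {"tx": 0.0, "ty": 0.0, "tz": 0.03, "wx": 0.0, "wy": 0.0, "wz": 0.0, "grip": 0.4},
  {"tx": 0.0, "ty": 0.0, "tz": 0.048, "wx": 0.0, "wy": 0.0, "wz": 0.0, "grip": 0.4},
  {"tx": 0.0, "ty": 0.0, "tz": 0.06, "wx": 0.0, "wy": 0.0, "wz": 0.0, "grip": 0.4},
  {"tx": 0.0, "ty": 0.0, "tz": 0.067, "wx": 0.0, "wy": 0.0, "wz": 0.0, "grip": 0.4},
  {"tx": 0.0, "ty": 0.0, "tz": 0.07, "wx": 0.0, "wy": 0.0, "wz": 0.0, "grip": 0.4},
  {"tx": 0.0, "ty": 0.0, "tz": 0.0715, "wx": 0.0, "wy": 0.0, "wz": 0.0, "grip": 0.4},
  {"tx": 0.0, "ty": 0.0, "tz": 0.0725, "wx": 0.0, "wy": 0.0, "wz": 0.0, "grip": 0.4},
  {"tx": 0.0, "ty": 0.0, "tz": 0.0735, "wx": 0.0, "wy": 0.0, "wz": 0.0, "grip": 0.4},
  {"tx": 0.0, "ty": 0.0, "tz": 0.0742, "wx": 0.0, "wy": 0.0, "wz": 0.0, "grip": 0.4},
  {"tx": 0.0, "ty": 0.0, "tz": 0.0742, "wx": 0.0, "wy": 0.0, "wz": 0.0, "grip": 0.4},
], grip_force=20)

```text
time_s: 18.75
ee_pos: [0.4953, -0.3001, 0.0441]
tcp_rot: [0.707, 0.707, -0.0, 0.0]
force: [0.2, -0.5, -1.3]
grip_width: 0.0441
gripper_force: 20.5
```

Request:
servo_tool([
  {"tx": 0.0, "ty": 0.0, "tz": 0.0005, "wx": 0.0, "wy": 0.0, "wz": 0.0, "grip": 0.4},
  {"tx": 0.0, "ty": 0.0, "tz": 0.001, "wx": 0.0, "wy": 0.0, "wz": 0.0, "grip": 0.4},
  {"tx": 0.0, "ty": 0.0, "tz": 0.001, "wx": 0.0, "wy": 0.0, "wz": 0.0, "grip": 0.4},
], grip_force=20)

```text
time_s: 19.12
ee_pos: [0.4953, -0.3, 0.043]
tcp_rot: [0.707, 0.707, -0.0, -0.0]
force: [0.5, 0.5, -0.2]
grip_width: 0.044
gripper_force: 20.6
```

Request:
servo_tool([
  {"tx": 0.0, "ty": 0.0, "tz": 0.0005, "wx": 0.0, "wy": 0.0, "wz": 0.0, "grip": 0.4},
  {"tx": 0.0, "ty": 0.0, "tz": 0.001, "wx": 0.0, "wy": 0.0, "wz": 0.0, "grip": 0.4},
  {"tx": 0.0, "ty": 0.0, "tz": 0.001, "wx": 0.0, "wy": 0.0, "wz": 0.0, "grip": 0.4},
], grip_force=20)

```text
time_s: 19.5
ee_pos: [0.4954, -0.3, 0.043]
tcp_rot: [0.707, 0.707, -0.0, 0.0]
force: [-2.9, 0.5, 8.3]
grip_width: 0.0442
gripper_force: 21.1
```

The force of 8 N at the expected height shows the beaker is seated. I ease off, release and rise.

Request:
servo_tool([
  {"tx": 0.0, "ty": 0.0, "tz": -0.0006, "wx": 0.0, "wy": 0.0, "wz": 0.0, "grip": 0.4},
  {"tx": 0.0, "ty": 0.0, "tz": -0.0006, "wx": 0.0, "wy": 0.0, "wz": 0.0, "grip": 0.5},
  {"tx": 0.0, "ty": 0.0, "tz": -0.0006, "wx": 0.0, "wy": 0.0, "wz": 0.0, "grip": 0.54},
  {"tx": 0.0, "ty": 0.0, "tz": -0.0006, "wx": 0.0, "wy": 0.0, "wz": 0.0, "grip": 0.58},
  {"tx": 0.0, "ty": 0.0, "tz": -0.0006, "wx": 0.0, "wy": 0.0, "wz": 0.0, "grip": 0.66},
  {"tx": 0.0, "ty": 0.0, "tz": -0.0006, "wx": 0.0, "wy": 0.0, "wz": 0.0, "grip": 0.75},
  {"tx": 0.0, "ty": 0.0, "tz": -0.0006, "wx": 0.0, "wy": 0.0, "wz": 0.0, "grip": 0.85},
  {"tx": 0.0, "ty": 0.0, "tz": -0.02, "wx": 0.0, "wy": 0.0, "wz": 0.0, "grip": 0.85},
  {"tx": 0.0, "ty": 0.0, "tz": -0.06, "wx": 0.0, "wy": 0.0, "wz": 0.0, "grip": 0.85},
  {"tx": 0.0, "ty": 0.0, "tz": -0.11, "wx": 0.0, "wy": 0.0, "wz": 0.0, "grip": 0.85},
  {"tx": 0.0, "ty": 0.0, "tz": -0.16, "wx": 0.0, "wy": 0.0, "wz": 0.0, "grip": 0.8},
  {"tx": 0.06, "ty": 0.0, "tz": -0.17, "wx": 0.0, "wy": 0.0, "wz": 0.0, "grip": 0.7},
  {"tx": 0.12, "ty": 0.01, "tz": -0.17, "wx": 0.0, "wy": 0.0, "wz": 0.0, "grip": 0.58},
], grip_force=20)

```text
time_s: 21.12
ee_pos: [0.5057, -0.1795, 0.2149]
tcp_rot: [0.708, 0.706, 0.0, 0.002]
force: [1.7, 0.1, 0.0]
grip_width: 0.0497
gripper_force: 0.0
```

Run:
```python
from workcell import *
from h import *
out=[]
for n,(x0,y0) in (("scene",(130,180)),("side",(300,80))):
    c=capture(n);np.savez(n+"2.npz",**c)
    out.append(cv2.resize(c["image"][y0:y0+130,x0:x0+160,::-1],None,fx=2.5,fy=2.5,interpolation=cv2.INTER_CUBIC))
cv2.imwrite("pics/d2.png",np.hstack(out))
```

```text
(no output)
```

View pics/d2.png

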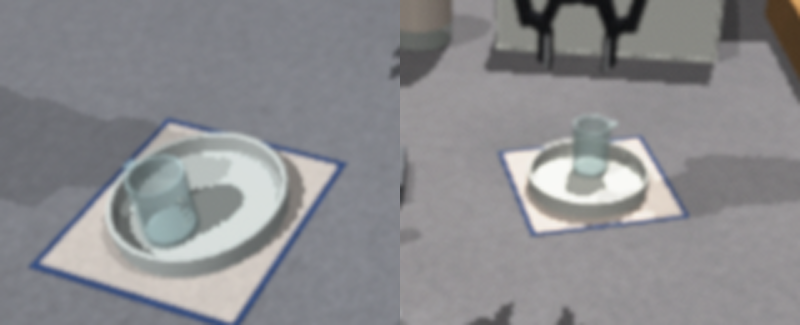

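The beaker stands upright in the dish (scene crop 165,200; side crop 591,145) and the dish lies wholly on the pad. Next I go over the vial.

Request:
servo_tool([
  {"tx": 0.045, "ty": 0.029, "tz": 0.0, "wx": 0.0, "wy": 0.0, "wz": 0.0, "grip": 0.58},
  {"tx": 0.09, "ty": 0.058, "tz": 0.0, "wx": 0.0, "wy": 0.0, "wz": 0.0, "grip": 0.58},
  {"tx": 0.135, "ty": 0.087, "tz": 0.0, "wx": 0.0, "wy": 0.0, "wz": 0.0, "grip": 0.58},
  {"tx": 0.18, "ty": 0.116, "tz": 0.0, "wx": 0.0, "wy": 0.0, "wz": 0.0, "grip": 0.58},
  {"tx": 0.225, "ty": 0.145, "tz": 0.0, "wx": 0.0, "wy": 0.0, "wz": 0.0, "grip": 0.58},
  {"tx": 0.265, "ty": 0.171, "tz": 0.0, "wx": 0.0, "wy": 0.0, "wz": 0.0, "grip": 0.58},
  {"tx": 0.285, "ty": 0.184, "tz": 0.0, "wx": 0.0, "wy": 0.0, "wz": 0.0, "grip": 0.58},
  {"tx": 0.295, "ty": 0.19, "tz": 0.0, "wx": 0.0, "wy": 0.0, "wz": 0.0, "grip": 0.58},
  {"tx": 0.295, "ty": 0.19, "tz": 0.0, "wx": 0.0, "wy": 0.0, "wz": 0.0, "grip": 0.58},
  {"tx": 0.295, "ty": 0.19, "tz": 0.0, "wx": 0.0, "wy": 0.0, "wz": 0.0, "grip": 0.58},
], grip_force=20)

```text
time_s: 22.48
ee_pos: [0.6952, 0.1131, 0.2123]
tcp_rot: [0.708, 0.706, -0.0, 0.0]
force: [0.0, -0.9, -0.0]
grip_width: 0.0494
gripper_force: 0.0
```

Run:
```python
from workcell import *
from h import *
c=capture("wrist");np.savez("w2_cal.npz",**c);cv2.imwrite("pics/w2.png",c["image"][:,:,::-1])
s=read_state();print(s["ee_pos"],s["tcp_rot"],proj(c,(.695,.115,.08)),proj(c,(.695,.115,.0)),proj(c,(.705,.115,.08)))
```

```text
[0.69524359 0.11303702 0.21225363] [ 7.07827313e-01  7.06385296e-01 -4.11856627e-04  3.71847780e-04] [319.88894263 187.54629541] [319.66648978 170.1503415 ] [330.83740673 187.52858393]
```

View pics/w2.png

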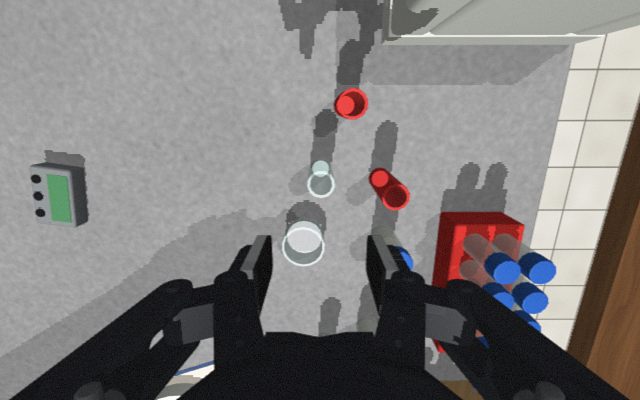

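The wrist view puts the vial rim at (320.5,184) and its base at (320.5,169), against predictions of (320,187.5) and (320,170). So the vial is at about (0.6955,0.117). The red vial (base 380,178) stays 15 mm clear of the partly open finger.

Request:
servo_tool([
  {"tx": 0.004, "ty": 0.0, "tz": 0.03, "wx": 0.0, "wy": 0.0, "wz": 0.0, "grip": 0.58},
  {"tx": 0.004, "ty": 0.0, "tz": 0.07, "wx": 0.0, "wy": 0.0, "wz": 0.0, "grip": 0.58},
  {"tx": 0.004, "ty": 0.0, "tz": 0.1, "wx": 0.0, "wy": 0.0, "wz": 0.0, "grip": 0.58},
  {"tx": 0.004, "ty": 0.0, "tz": 0.125, "wx": 0.0, "wy": 0.0, "wz": 0.0, "grip": 0.58},
  {"tx": 0.004, "ty": 0.0, "tz": 0.145, "wx": 0.0, "wy": 0.0, "wz": 0.0, "grip": 0.58},
  {"tx": 0.004, "ty": 0.0, "tz": 0.158, "wx": 0.0, "wy": 0.0, "wz": 0.0, "grip": 0.58},
  {"tx": 0.004, "ty": 0.0, "tz": 0.164, "wx": 0.0, "wy": 0.0, "wz": 0.0, "grip": 0.58},
  {"tx": 0.004, "ty": 0.0, "tz": 0.164, "wx": 0.0, "wy": 0.0, "wz": 0.0, "grip": 0.45},
  {"tx": 0.004, "ty": 0.0, "tz": 0.164, "wx": 0.0, "wy": 0.0, "wz": 0.0, "grip": 0.38},
  {"tx": 0.004, "ty": 0.0, "tz": 0.164, "wx": 0.0, "wy": 0.0, "wz": 0.0, "grip": 0.34},
  {"tx": 0.004, "ty": 0.0, "tz": 0.164, "wx": 0.0, "wy": 0.0, "wz": 0.0, "grip": 0.31},
  {"tx": 0.004, "ty": 0.0, "tz": 0.164, "wx": 0.0, "wy": 0.0, "wz": 0.0, "grip": 0.28},
  {"tx": 0.004, "ty": 0.0, "tz": 0.164, "wx": 0.0, "wy": 0.0, "wz": 0.0, "grip": 0.24},
  {"tx": 0.004, "ty": 0.0, "tz": 0.164, "wx": 0.0, "wy": 0.0, "wz": 0.0, "grip": 0.2},
  {"tx": 0.004, "ty": 0.0, "tz": 0.164, "wx": 0.0, "wy": 0.0, "wz": 0.0, "grip": 0.2},
], grip_force=20)

```text
time_s: 24.4
ee_pos: [0.6957, 0.119, 0.0486]
tcp_rot: [0.707, 0.707, 0.0, 0.0]
force: [-0.2, -0.2, 5.6]
grip_width: 0.0257
gripper_force: 19.9
```

Request:
servo_tool([
  {"tx": 0.0, "ty": 0.0, "tz": -0.004, "wx": 0.0, "wy": 0.0, "wz": 0.0, "grip": 0.2},
  {"tx": 0.0, "ty": 0.0, "tz": -0.015, "wx": 0.0, "wy": 0.0, "wz": 0.0, "grip": 0.2},
  {"tx": 0.0, "ty": 0.0, "tz": -0.033, "wx": 0.0, "wy": 0.0, "wz": 0.0, "grip": 0.2},
  {"tx": 0.0, "ty": 0.0, "tz": -0.055, "wx": 0.0, "wy": 0.0, "wz": 0.0, "grip": 0.2},
  {"tx": 0.0, "ty": 0.0, "tz": -0.078, "wx": 0.0, "wy": 0.0, "wz": 0.0, "grip": 0.2},
  {"tx": -0.004, "ty": -0.002, "tz": -0.095, "wx": 0.0, "wy": 0.0, "wz": 0.0, "grip": 0.2},
  {"tx": -0.015, "ty": -0.008, "tz": -0.1, "wx": 0.0, "wy": 0.0, "wz": 0.0, "grip": 0.2},
  {"tx": -0.035, "ty": -0.02, "tz": -0.1, "wx": 0.0, "wy": 0.0, "wz": 0.0, "grip": 0.2},
  {"tx": -0.063, "ty": -0.035, "tz": -0.1, "wx": 0.0, "wy": 0.0, "wz": 0.0, "grip": 0.2},
  {"tx": -0.095, "ty": -0.053, "tz": -0.1, "wx": 0.0, "wy": 0.0, "wz": 0.0, "grip": 0.2},
  {"tx": -0.13, "ty": -0.073, "tz": -0.1, "wx": 0.0, "wy": 0.0, "wz": 0.0, "grip": 0.2},
  {"tx": -0.165, "ty": -0.092, "tz": -0.1, "wx": 0.0, "wy": 0.0, "wz": 0.0, "grip": 0.2},
  {"tx": -0.2, "ty": -0.112, "tz": -0.1, "wx": 0.0, "wy": 0.0, "wz": 0.0, "grip": 0.2},
  {"tx": -0.235, "ty": -0.131, "tz": -0.1, "wx": 0.0, "wy": 0.0, "wz": 0.0, "grip": 0.2},
  {"tx": -0.268, "ty": -0.15, "tz": -0.1, "wx": 0.0, "wy": 0.0, "wz": 0.0, "grip": 0.2},
  {"tx": -0.298, "ty": -0.167, "tz": -0.1, "wx": 0.0, "wy": 0.0, "wz": 0.0, "grip": 0.2},
  {"tx": -0.323, "ty": -0.181, "tz": -0.1, "wx": 0.0, "wy": 0.0, "wz": 0.0, "grip": 0.2},
  {"tx": -0.342, "ty": -0.191, "tz": -0.1, "wx": 0.0, "wy": 0.0, "wz": 0.0, "grip": 0.2},
  {"tx": -0.353, "ty": -0.198, "tz": -0.1, "wx": 0.0, "wy": 0.0, "wz": 0.0, "grip": 0.2},
  {"tx": -0.357, "ty": -0.2, "tz": -0.1, "wx": 0.0, "wy": 0.0, "wz": 0.0, "grip": 0.2},
], grip_force=20)

```text
time_s: 26.9
ee_pos: [0.4944, -0.2388, 0.1478]
tcp_rot: [0.708, 0.707, -0.0, -0.0]
force: [0.2, 0.5, -0.6]
grip_width: 0.0254
gripper_force: 19.7
```

Run:
```python
from workcell import *
from h import *
out=[]
for n,(x0,y0) in (("scene",(130,160)),("side",(300,70))):
    c=capture(n)
    out.append(cv2.resize(c["image"][y0:y0+150,x0:x0+160,::-1],None,fx=2.5,fy=2.5,interpolation=cv2.INTER_CUBIC))
cv2.imwrite("pics/d3.png",np.hstack(out));print(read_state()["ee_pos"])
```

```text
[ 0.49511816 -0.23800549  0.14798303]
```

View pics/d3.png

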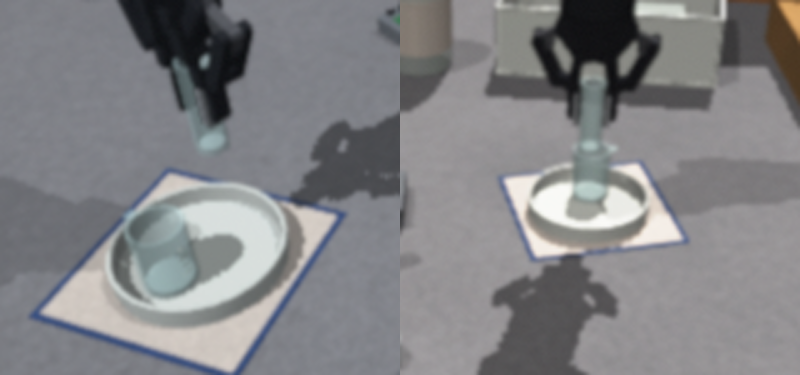

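The vial hangs upright over the free side of the dish (scene crop 205,100), and the beaker still stands at (165,245). I lower it.

Request:
servo_tool([
  {"tx": 0.0, "ty": 0.0, "tz": 0.012, "wx": 0.0, "wy": 0.0, "wz": 0.0, "grip": 0.2},
  {"tx": 0.0, "ty": 0.0, "tz": 0.032, "wx": 0.0, "wy": 0.0, "wz": 0.0, "grip": 0.2},
  {"tx": 0.0, "ty": 0.0, "tz": 0.052, "wx": 0.0, "wy": 0.0, "wz": 0.0, "grip": 0.2},
  {"tx": 0.0, "ty": 0.0, "tz": 0.07, "wx": 0.0, "wy": 0.0, "wz": 0.0, "grip": 0.2},
  {"tx": 0.0, "ty": 0.0, "tz": 0.082, "wx": 0.0, "wy": 0.0, "wz": 0.0, "grip": 0.2},
  {"tx": 0.0, "ty": 0.0, "tz": 0.088, "wx": 0.0, "wy": 0.0, "wz": 0.0, "grip": 0.2},
  {"tx": 0.0, "ty": 0.0, "tz": 0.091, "wx": 0.0, "wy": 0.0, "wz": 0.0, "grip": 0.2},
  {"tx": 0.0, "ty": 0.0, "tz": 0.0925, "wx": 0.0, "wy": 0.0, "wz": 0.0, "grip": 0.2},
  {"tx": 0.0, "ty": 0.0, "tz": 0.0935, "wx": 0.0, "wy": 0.0, "wz": 0.0, "grip": 0.2},
  {"tx": 0.0, "ty": 0.0, "tz": 0.0943, "wx": 0.0, "wy": 0.0, "wz": 0.0, "grip": 0.2},
  {"tx": 0.0, "ty": 0.0, "tz": 0.0948, "wx": 0.0, "wy": 0.0, "wz": 0.0, "grip": 0.2},
  {"tx": 0.0, "ty": 0.0, "tz": 0.0948, "wx": 0.0, "wy": 0.0, "wz": 0.0, "grip": 0.2},
], grip_force=20)

```text
time_s: 28.5
ee_pos: [0.4953, -0.2381, 0.0533]
tcp_rot: [0.707, 0.707, -0.0, 0.0]
force: [-0.7, 0.2, -0.2]
grip_width: 0.0258
gripper_force: 19.7
```

Request:
servo_tool([
  {"tx": 0.0, "ty": 0.0, "tz": 0.0004, "wx": 0.0, "wy": 0.0, "wz": 0.0, "grip": 0.2},
  {"tx": 0.0, "ty": 0.0, "tz": 0.0008, "wx": 0.0, "wy": 0.0, "wz": 0.0, "grip": 0.2},
  {"tx": 0.0, "ty": 0.0, "tz": 0.0008, "wx": 0.0, "wy": 0.0, "wz": 0.0, "grip": 0.2},
], grip_force=20)

```text
time_s: 28.88
ee_pos: [0.4953, -0.238, 0.0525]
tcp_rot: [0.707, 0.707, -0.0, 0.0]
force: [-1.0, -0.6, 0.9]
grip_width: 0.0258
gripper_force: 19.8
```

Request:
servo_tool([
  {"tx": 0.0, "ty": 0.0, "tz": 0.0004, "wx": 0.0, "wy": 0.0, "wz": 0.0, "grip": 0.2},
  {"tx": 0.0, "ty": 0.0, "tz": 0.0006, "wx": 0.0, "wy": 0.0, "wz": 0.0, "grip": 0.2},
  {"tx": 0.0, "ty": 0.0, "tz": 0.0006, "wx": 0.0, "wy": 0.0, "wz": 0.0, "grip": 0.2},
], grip_force=20)

```text
time_s: 29.25
ee_pos: [0.4954, -0.238, 0.0525]
tcp_rot: [0.707, 0.707, -0.0, 0.0]
force: [-1.3, 0.6, 6.3]
grip_width: 0.0254
gripper_force: 20.2
```

Request:
servo_tool([
  {"tx": 0.0, "ty": 0.0, "tz": -0.0004, "wx": 0.0, "wy": 0.0, "wz": 0.0, "grip": 0.2},
  {"tx": 0.0, "ty": 0.0, "tz": -0.0004, "wx": 0.0, "wy": 0.0, "wz": 0.0, "grip": 0.28},
  {"tx": 0.0, "ty": 0.0, "tz": -0.0004, "wx": 0.0, "wy": 0.0, "wz": 0.0, "grip": 0.32},
  {"tx": 0.0, "ty": 0.0, "tz": -0.0004, "wx": 0.0, "wy": 0.0, "wz": 0.0, "grip": 0.36},
  {"tx": 0.0, "ty": 0.0, "tz": -0.0004, "wx": 0.0, "wy": 0.0, "wz": 0.0, "grip": 0.45},
  {"tx": 0.0, "ty": 0.0, "tz": -0.0004, "wx": 0.0, "wy": 0.0, "wz": 0.0, "grip": 0.55},
  {"tx": 0.0, "ty": 0.0, "tz": -0.0004, "wx": 0.0, "wy": 0.0, "wz": 0.0, "grip": 0.65},
  {"tx": 0.0, "ty": 0.0, "tz": -0.015, "wx": 0.0, "wy": 0.0, "wz": 0.0, "grip": 0.65},
  {"tx": 0.0, "ty": 0.0, "tz": -0.045, "wx": 0.0, "wy": 0.0, "wz": 0.0, "grip": 0.65},
  {"tx": 0.0, "ty": 0.0, "tz": -0.09, "wx": 0.0, "wy": 0.0, "wz": 0.0, "grip": 0.65},
  {"tx": 0.0, "ty": 0.0, "tz": -0.14, "wx": 0.0, "wy": 0.0, "wz": 0.0, "grip": 0.65},
  {"tx": 0.0, "ty": 0.0, "tz": -0.18, "wx": 0.0, "wy": 0.0, "wz": 0.0, "grip": 0.65},
  {"tx": 0.05, "ty": 0.0, "tz": -0.2, "wx": 0.0, "wy": 0.0, "wz": 0.0, "grip": 0.65},
  {"tx": 0.1, "ty": 0.0, "tz": -0.2, "wx": 0.0, "wy": 0.0, "wz": 0.0, "grip": 0.65},
  {"tx": 0.15, "ty": 0.0, "tz": -0.2, "wx": 0.0, "wy": 0.0, "wz": 0.0, "grip": 0.65},
  {"tx": 0.15, "ty": 0.0, "tz": -0.2, "wx": 0.0, "wy": 0.0, "wz": 0.0, "grip": 0.65},
  {"tx": 0.15, "ty": 0.0, "tz": -0.2, "wx": 0.0, "wy": 0.0, "wz": 0.0, "grip": 0.65},
], grip_force=20)

```text
time_s: 31.38
ee_pos: [0.4954, -0.0885, 0.2525]
tcp_rot: [0.707, 0.707, -0.0, 0.001]
force: [0.3, -0.3, 0.2]
grip_width: 0.0554
gripper_force: 0.0
```

Run:
```python
from workcell import *
from h import *
a=capture("scene");b=capture("side")
im=np.hstack([cv2.resize(a["image"][150:330,130:450,::-1],(400,225),interpolation=cv2.INTER_CUBIC),cv2.resize(b["image"][90:270,200:520,::-1],(400,225),interpolation=cv2.INTER_CUBIC)])
im2=np.hstack([cv2.resize(x["image"][y:y+130,u:u+160,::-1],(400,325),interpolation=cv2.INTER_CUBIC) for x,y,u in((a,180,130),(b,80,300))])
cv2.imwrite("pics/f.png",np.vstack([im,im2]))
```

```text
(no output)
```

View pics/f.png

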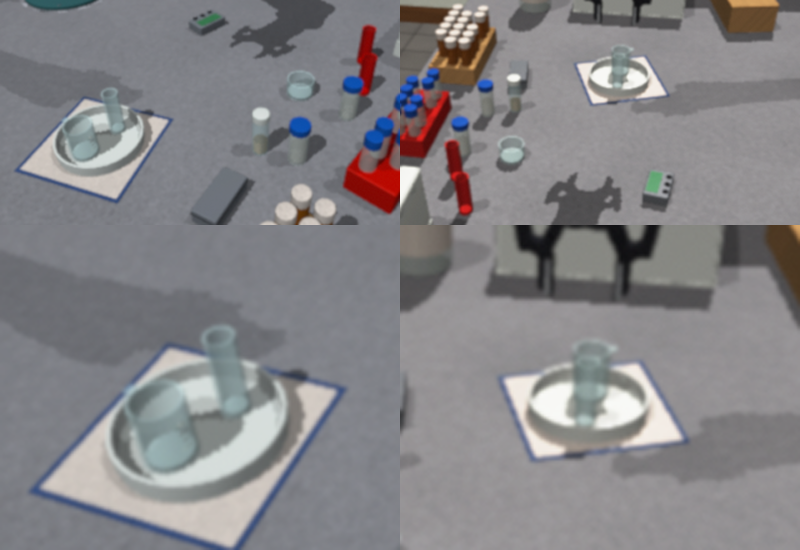

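The final picture shows the beaker (scene crop 165,425) and the vial (227,370) upright and apart in the dish. The dish is wholly on the pad and the bystanders look undisturbed.

```bash
python3 -c "from workcell import *;print(sign_off())"
```

```text
the job is handed in; nothing more can be done
None
```

The job is handed in at about 31 s of the allowed 72 s: the dish was slid wholly onto the pad, the beaker and vial stand upright and apart in it, and nothing else was moved.

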